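# Feel for the release notch on the measuring stage

### The job

Release the clamp on the measuring stage: rest a fingertip on top of the block at the left end of the front rail (the end with the micrometer head), feel your way from there along the rail's top edge until you find the notch, and press the key inside the notch all the way down so that it stays down and the clamp arm swings up off the glass. Only touch and press: do not move the clamp arm by hand, and leave the glass plate and everything else lying around where it is.

Things in the scene. Friction and masses are not known exactly. Their poses are not given: they have to be found in the camera images.
- stage: fixed measuring stage: dark body with an aluminium deck 206 x 336 mm, top 50 mm above the table; origin under its centre, on the table; x points away from the robot, y to the left along the rail. The deck is free for 65 mm behind the rail. A micrometer head sticks out of its left end to y = 230 mm at x = -60 mm, up to 43 mm high
- rail_mid (a point): point on the top edge of the dark rail along the stage's front, half-way along it (x = -90 mm, 85 mm above the table); axes as the stage, the rail runs along y for 165 mm to each side. The outer 70 mm are end blocks 20 mm thick; between them (y -95 to +95 mm) the rail is 16 mm thick, top level with the blocks, 35 mm above the deck
- rail_left_end (a point): the rail's left end, at its top edge (y = +165 mm). Between the end blocks, different every time, is the notch: a gap 38 mm long, cut down from the top edge and open to both sides; its centre lies 140 to 205 mm from this point along the rail. In it sits the key, 35 x 12 mm, its top 10 mm below the edge
- start_block: the rail's left end block, where the feeling begins: 20 x 70 x 35 mm (x, y, z); origin under its centre, at the deck's height; its top is 35 mm above its origin; axes as the stage
- key (a joint): how far the key in the notch is pressed down (m): 0 up, 0.007 fully down, where it stops; pressing takes about 6 to 15 N, no spring: it stays where it is left. Pressing it raises the clamp arm (0.1 rad per mm).
- clamp: steel clamp arm 78 x 22 x 6 mm over the glass, hinged at the stage's back; origin on the hinge, 70 mm above the table; the arm extends along its own -x; level at the start, raised by 0.7 rad (40 degrees) when the key is fully down
- glass_plate: loose clear, faintly green glass plate 85 x 110 x 5 mm lying on the stage's deck under the clamp arm; origin under its centre
- gauge_block: loose steel gauge block 35 x 30 x 20 mm on the deck near its right end; origin under its centre
- pin_gauge: loose steel pin, 18 mm diameter, 40 mm tall, standing on the deck near its left end; origin under its centre
- loupe: black eyeglass loupe, 40 mm diameter, 42 mm tall, loose on the table; origin under its centre
- mouse: black computer mouse 105 x 60 x 33 mm, loose on the table; origin under its centre
- cleaner: small white bottle, 44 mm diameter, 120 mm tall, loose on the table; origin under its centre
- screwdriver: screwdriver 160 mm long lying on the table; lies along its own x axis, handle to -x

How it is judged:
By the outcome, as a careful person would: the job done as asked, in the order asked, and still so for the second after the job is handed in, with the robot touching nothing.
It also fails if it takes over 51 s, if anything falls off the work surface, if the arm or the gripper's body presses on something with over 40 N, if the wrist force passes 120 N, or if a joint passes its speed limit or range.

### The arm

A 6-joint arm with a two-finger parallel gripper is mounted at the origin on the work surface. World frame = base frame: x ahead of the robot, y to its left, z up, the work surface at z = 0. Lengths are in m, angles in degrees, forces in N, time in s.
With the tool pointing down it reaches from about 0.25 to 0.725 m from the base axis. Payload 9.7 kg.
Tool frame: the origin (TCP) lies at the very end of the fingers, on their centre line; the grasp point (between the pads) lies grasp_offset behind it (grasp_offset is the distance from the TCP to the grasp point, in m); z points along the fingers, y is the line along which they close (so a half turn about z gives the same grasp; the last joint's range is limited). The gripper opens to 85 mm and grips with 20 to 120 N. Pads are 22 mm wide; open, the fingers measure 114 mm over their backs; the gripper's body (76 mm by 85 mm) begins 54 mm behind the grasp point. The pads swing forward as they close: fully open they stand 13 mm farther back than shut.
Start: joints at [-74.886, 4.979, 10.078, 95.1, 0, 90], TCP at [0.143, -0.531, 0.231] pointing down, gripper open.
Joint ranges: [-179.16, 179.16], [-48.56, 103.87], [-65.8, 70.77], [-126.05, 130.52], [-82.76, 87.17], [-180, 180]. Speed limits (degrees/s): [127.2, 127.2, 147.25, 180, 180, 180].

### API

Orientations are given as [roll, pitch, yaw] about the fixed x, y, z axes, in that order (R = Rz(yaw) Ry(pitch) Rx(roll)).
In Python, from workcell import get_obs, camera, calibration, job_done, recognise, cut_out, mark_of, grasp_offset gives the robot as it stands.
- The arm moves only by the tool servo_tool, never from a script. Its argument "moves" is a list of rows, each a list of 3 entries, a list of its own where there are three numbers: the turn, a rotation vector about the tool's x, y, z in degrees, then the shift along the tool's x, y, z in m, then the opening in per cent of the stroke, from 0 (shut) to 100 (fully open). In form: [[[ax, ay, az], [x, y, z], claw], ...]. A call has 1 to 12 rows; each row shifts and turns the commanded pose from where the row before left it, along the tool's axes as they then stand; what a row does not reach is not made up. A row lasts 1/10 s, in which the tool goes at most 50 mm and 8.59 degrees, less where a joint would pass 70% of its speed; a pose out of reach is approached as far as the arm can. A call is refused whole if a number of a shift passes 0.05 or a number of a turn 8.59, either way. A call with a gripper value outside its range is refused whole. The fingers move at their own pace and stop on an object; "force" is the grip in N (left out, the last holds). Time passes only in rows, so rows that do not move let the fingers close. It gives the time, the measured TCP pose, the force, the opening and the grip force at its end, in the units of the state.
- get_obs(): the state, without advancing time (a new reading comes with each control period).
- camera(name): name is "side" or "top"; returns (picture, depth): 384x512x3 uint8, red, green, blue; 384x512 float32, m along the optical axis (not along the pixel's ray), 0 where there is no reading.
- calibration(name): a dict with "camera_matrix" (3x3 intrinsics, pixels), "dist" ([k1, k2, p1, p2, k3] as OpenCV has them; the pictures are not rectified), "R" (3x3) and "t" (3): a world point X has camera coordinates R X + t. Camera axes: x right, y down, z forward; pixel columns grow to the right and rows downward; lengths in m; the calibration is good to about 2 mm. A picture is of the moment at which its call begins. calibration takes no time and is no camera call.
- job_done(): hands the job in; it is judged then, once.
Trained networks look in the newest picture that a camera, given by its name, has taken for a name from the list of things; names that differ only in an ending like _2 or _b are one class to them, and where a whole thing is asked for, a point or a joint stands for the part that bears it (a point fixed in the world has none). Each returns a list of dicts, best first, with "score" (0 to 1); they miss things now and then, are a little off and sometimes report something else, mostly with a low value. They report only what shows in the picture. A call takes as long as a camera call.
- recognise(name, camera): "xyz" ([x, y, z] in m, in the coordinates of the camera as it stood for that picture, good to about 4 mm: the middle of the surface that is visible of it).
- cut_out(name, camera): "mask" (384x512 bool, what is visible of it).
- mark_of(name, camera): "xyz" ([x, y, z] in m, in the coordinates of the camera as it stood for that picture, good to about 4 mm: a listed point, or the origin of a listed thing).
The state is a dict: "time": time; "q": joint angles; "qd": joint speeds; "joint_efforts": joint torques, N m; "ee_pos": TCP position; "tcp_rot": TCP orientation; "wrist_force": force on the tool from outside, world axes, zero at the start; "torque": the same for the moment, N m; "opening": finger opening in m; "grasp_force": force on a finger pad.
Only numpy, scipy, OpenCV 4.12 (cv2) and the standard library are available. Lean on these libraries where they do the work, as an engineer would, in place of code of your own. Each camera call takes 0.05 s, during which the arm holds its last target. There are 200 camera calls.

## Working session

There is one attempt and no reset: what is moved stays moved. The work goes in short steps, Python scripts to look and compute and a tool call to move; the robot and the scene stay as the last step left them, time stands still between calls to the robot, and variables do not carry over. Pictures are saved under pics/ and viewed, at most 10 in all, crops included, and the job is handed in when it is done.

Besides the shell and the picture viewer there is one more tool, called after "Request:" as name([rows], argument=value, ...), one row to a line, values as JSON. servo_tool: Moves the arm, as the interface text tells. Its arguments: {"type":"object","properties":{"moves":{"type":"array"},"force":{"type":"number"}},"required":["moves"]}

```bash
mkdir -p pics; cat > h.py <<'E'
from workcell import *
import numpy as np, cv2
def w(p,cam):
    c=calibration(cam); return np.array(c["R"]).T@(np.array(p)-np.array(c["t"]))
def pix2w(u,v,d,cam):
    c=calibration(cam)
    n=cv2.undistortPoints(np.array([[[u,v]]],float),np.array(c["camera_matrix"]),np.array(c["dist"]))[0,0]
    return w(np.array([n[0],n[1],1])*d,cam)
E
python3 - <<'E'
from h import *
for cam in("top","side"):
    p,d=camera(cam); cv2.imwrite(f"pics/{cam}0.png",p[:,:,::-1])
    for n in("stage","rail_mid","rail_left_end","start_block","key","clamp","glass_plate","pin_gauge","gauge_block"):
        r=mark_of(n,cam)
        print(cam,n,[(round(x["score"],2),np.round(w(x["xyz"],cam),3)) for x in r[:2]])
o=get_obs();print(o["time"],o["ee_pos"],o["tcp_rot"],o["opening"],o["wrist_force"],grasp_offset)
E
```

```text
top stage [(0.92, array([ 0.659, -0.06 ,  0.002]))]
top rail_mid [(0.69, array([ 0.569, -0.055,  0.09 ])), (0.54, array([ 0.656, -0.058,  0.001]))]
top rail_left_end [(0.89, array([0.576, 0.115, 0.082]))]
top start_block [(0.81, array([0.576, 0.076, 0.053]))]Traceback (most recent call last):
  File "<stdin>", line 5, in <module>
ValueError: it knows: clamp, cleaner, gauge_block, glass_plate, loupe, mouse, pin_gauge, rail_left_end, rail_mid, screwdriver, stage, start_block
```

View pics/top0.png

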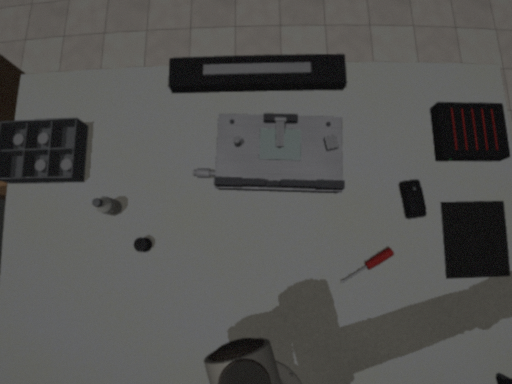

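The top view shows the stage at px (280,150), with its rail along row ~183 (cols 215–345) and the micrometer head at (203,172). The rail looks nearly parallel to y.

```bash
python3 - <<'E'
from h import *
for cam in("top","side"):
    p,d=camera(cam)
    if cam=="side":
        cv2.imwrite("pics/side0.png",p[:,:,::-1])
    else:
        cv2.imwrite("pics/topc.png",cv2.resize(cv2.convertScaleAbs(p[100:200,190:360,::-1],alpha=1.6),None,fx=4.5,fy=4.5,interpolation=cv2.INTER_CUBIC))
    for n in("stage","rail_mid","rail_left_end","start_block","clamp","glass_plate","pin_gauge","gauge_block"):
        r=mark_of(n,cam)
        print(cam,n,[(round(x["score"],2),np.round(w(x["xyz"],cam),3)) for x in r[:2]])
    # rail top points from depth
    c=calibration(cam); v,u=np.nonzero(d>0)
    n=cv2.undistortPoints(np.stack([u,v],1)[:,None].astype(float),np.array(c["camera_matrix"]),np.array(c["dist"]))[:,0]
    X=(np.c_[n,np.ones(len(n))]*d[v,u][:,None]-np.array(c["t"]))@np.array(c["R"])
    m=(abs(X[:,2]-.085)<.006)&(abs(X[:,0]-.573)<.03)&(X[:,1]<.14)&(X[:,1]>-.26)
    P=X[m];print(len(P))
    for y in np.arange(-.24,.13,.02):
        q=P[abs(P[:,1]-y)<.01]
        if len(q):print(round(y,2),len(q),np.round([q[:,0].min(),np.median(q[:,0]),q[:,0].max(),np.median(q[:,2])],4))
    print(P[:,1].min(),P[:,1].max())
o=get_obs();print(o["time"],o["ee_pos"],o["tcp_rot"],o["opening"],o["wrist_force"],grasp_offset)
E
```

```text
top stage [(0.75, array([ 0.659, -0.058,  0.001]))]
top rail_mid [(0.74, array([ 0.57 , -0.055,  0.088]))]
top rail_left_end [(0.97, array([0.576, 0.113, 0.086]))]
top start_block [(0.49, array([0.572, 0.079, 0.05 ]))]
top clamp [(0.84, array([ 0.742, -0.061,  0.071]))]
top glass_plate [(0.77, array([ 0.68 , -0.059,  0.052]))]
top pin_gauge [(0.65, array([0.68 , 0.054, 0.049]))]
top gauge_block [(0.61, array([ 0.68 , -0.191,  0.051]))]
852
-0.22 29 [0.5512 0.5633 0.5711 0.0846]
-0.2 64 [0.5529 0.5612 0.5717 0.0849]
-0.18 61 [0.5532 0.5614 0.5721 0.0849]
-0.16 66 [0.5536 0.5638 0.5747 0.0844]
-0.14 58 [0.5545 0.5645 0.5726 0.084 ]
-0.12 52 [0.5574 0.5648 0.5726 0.0841]
-0.1 48 [0.5594 0.5662 0.5729 0.0845]
-0.08 55 [0.5596 0.5679 0.576  0.0848]
-0.06 42 [0.5603 0.5679 0.576  0.0844]
-0.02 19 [0.5634 0.5711 0.5767 0.0846]
-0.0 51 [0.5633 0.5712 0.5796 0.0847]
0.02 56 [0.5636 0.5718 0.5796 0.0847]
0.04 59 [0.5643 0.5721 0.5829 0.0842]
0.06 63 [0.5642 0.5729 0.583  0.0851]
0.08 61 [0.5644 0.5743 0.583  0.0851]
0.1 59 [0.5651 0.575  0.5863 0.0842]
0.12 9 [0.566  0.5752 0.5863 0.0843]
-0.2
[... 639 characters left out ...]
863]
-0.14 31 [0.555  0.5615 0.5723 0.0856]
-0.12 25 [0.5577 0.5619 0.5727 0.0854]
-0.1 30 [0.5576 0.5645 0.5765 0.0858]
-0.08 35 [0.5581 0.5651 0.577  0.0856]
-0.06 33 [0.5594 0.5673 0.5775 0.0846]
-0.02 18 [0.5617 0.5691 0.5798 0.0859]
-0.0 35 [0.563  0.5693 0.581  0.0858]
0.02 38 [0.564  0.5705 0.5813 0.0856]
0.04 43 [0.562  0.5708 0.5854 0.0859]
0.06 50 [0.5637 0.5723 0.5857 0.0861]
0.08 54 [0.5643 0.5706 0.5853 0.0863]
0.1 57 [0.5649 0.5735 0.5878 0.0859]
0.12 19 [0.5656 0.5775 0.5855 0.0841]
-0.2207731674432264 0.11262302684300905
1.15 [ 0.1434153  -0.53094723  0.23127279] [-1.79996279e+02 -2.42909573e-03  1.51157364e+01] 0.08573473932285984 [-0.07383492  0.75662743 -0.56739907] 0.0187
```

View pics/topc.png

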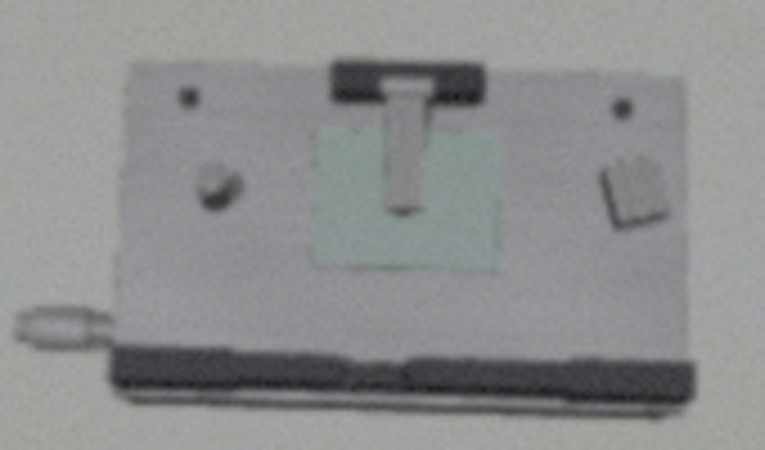

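View pics/side0.png

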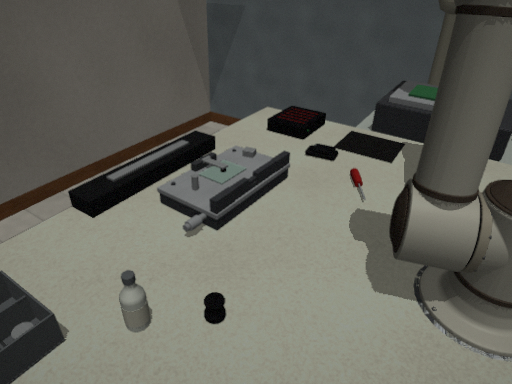

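The crop shows the notch at about x 347–405 px, which puts its centre near y ≈ -0.04. The depth gap agrees. The side view shows the rail clear, with nothing in the approach path. I'll shut the gripper and turn it so its narrow 22 mm side runs along the rail.

Request:
servo_tool([
  [[0,0,-8.03],[0,0,0],0],
  [[0,0,-8.03],[0,0,0],0],
  [[0,0,-8.03],[0,0,0],0],
  [[0,0,-8.03],[0,0,0],0],
  [[0,0,-8.03],[0,0,0],0],
  [[0,0,-8.03],[0,0,0],0],
  [[0,0,-8.03],[0,0,0],0],
  [[0,0,-8.03],[0,0,0],0],
  [[0,0,-8.03],[0,0,0],0],
  [[0,0,0],[0,0,0],0],
], force=20)

```text
time: 2.15
ee_pos: [0.1434, -0.531, 0.2313]
tcp_rot: [-180.0, 0.0, 87.5]
wrist_force: [0.1, -0.3, -0.4]
opening: -0.0001
grasp_force: 0.0
```

Request:
servo_tool([
  [[0,0,0],[0.0413,0.0269,0],0],
  [[0,0,0],[0.0413,0.0269,0],0],
  [[0,0,0],[0.0413,0.0269,0],0],
  [[0,0,0],[0.0413,0.0269,0],0],
  [[0,0,0],[0.0413,0.0269,0],0],
  [[0,0,0],[0.0413,0.0269,0],0],
  [[0,0,0],[0.0413,0.0269,0],0],
  [[0,0,0],[0.0413,0.0269,0],0],
  [[0,0,0],[0.0413,0.0269,0],0],
  [[0,0,0],[0.0413,0.0269,0],0],
  [[0,0,0],[0.0413,0.0269,0],0],
  [[0,0,0],[0.0413,0.0269,0],0],
])

```text
time: 3.35
ee_pos: [0.4894, -0.0486, 0.2316]
tcp_rot: [180.0, 0.0, 87.1]
wrist_force: [1.3, -1.6, 0.6]
opening: 0.0
grasp_force: 0.0
```

Request:
servo_tool([
  [[0,0,0],[0.0413,0.0269,0],0],
  [[0,0,0],[0.0413,0.0269,0],0],
  [[0,0,0],[0.0413,0.0269,0],0],
  [[0,0,0],[0,0,0.03],0],
  [[0,0,0],[0,0,0.03],0],
  [[0,0,0],[0,0,0.03],0],
  [[0,0,0],[0,0,0],0],
  [[0,0,0],[0,0,0],0],
])

```text
time: 4.15
ee_pos: [0.5746, 0.0694, 0.1419]
tcp_rot: [-180.0, 0.0, 87.2]
wrist_force: [1.7, -0.5, 1.0]
opening: 0.0
grasp_force: 0.0
```

Request:
servo_tool([
  [[0,0,0],[0,0,0.025],0],
  [[0,0,0],[0,0,0.02],0],
  [[0,0,0],[0,0,0.005],0],
  [[0,0,0],[0,0,0.003],0],
  [[0,0,0],[0,0,0.001],0],
  [[0,0,0],[0,0,0],0],
  [[0,0,0],[0,0,0],0],
])

```text
time: 4.85
ee_pos: [0.5752, 0.0695, 0.0883]
tcp_rot: [179.9, -0.0, 87.4]
wrist_force: [0.1, 0.1, -0.1]
opening: 0.0
grasp_force: 0.0
```

Request:
servo_tool([
  [[0,0,0],[0,0,0.001],0],
  [[0,0,0],[0,0,0.001],0],
  [[0,0,0],[0,0,0],0],
])

```text
time: 5.15
ee_pos: [0.5747, 0.0695, 0.0852]
tcp_rot: [-180.0, 0.0, 87.4]
wrist_force: [0.8, -0.3, 0.3]
opening: -0.0
grasp_force: 0.0
```

Request:
servo_tool([
  [[0,0,0],[0,0,0.001],0],
  [[0,0,0],[0,0,0],0],
])

```text
time: 5.35
ee_pos: [0.5748, 0.0695, 0.0851]
tcp_rot: [180.0, -0.0, 87.4]
wrist_force: [-2.7, 0.5, 5.3]
opening: 0.0002
grasp_force: 2.9
```

Request:
servo_tool([
  [[0,0,0],[0,0,0.001],0],
  [[0,0,0],[0,0,0],0],
])

```text
time: 5.55
ee_pos: [0.5748, 0.0695, 0.0851]
tcp_rot: [179.9, -0.0, 87.4]
wrist_force: [-5.6, -1.3, 11.8]
opening: -0.0002
grasp_force: 6.3
```

Request:
servo_tool([
  [[0,0,0],[-0.004,0,0],0],
  [[0,0,0],[-0.006,0,0],0],
  [[0,0,0],[-0.006,0,0],0],
  [[0,0,0],[-0.006,0,0],0],
  [[0,0,0],[-0.006,0,0],0],
  [[0,0,0],[-0.006,0,0],0],
  [[0,0,0],[-0.006,0,0],0],
  [[0,0,0],[-0.006,0,0],0],
  [[0,0,0],[-0.006,0,0],0],
  [[0,0,0],[-0.006,0,0],0],
])

```text
time: 6.55
ee_pos: [0.573, 0.0124, 0.0847]
tcp_rot: [179.8, -0.1, 87.4]
wrist_force: [0.3, 6.0, 7.5]
opening: -0.0
grasp_force: 3.8
```

Request:
servo_tool([
  [[0,0,0],[-0.006,0,0],0],
  [[0,0,0],[-0.006,0,0],0],
  [[0,0,0],[-0.006,0,0],0],
  [[0,0,0],[-0.006,0,0],0],
  [[0,0,0],[-0.004,0,0],0],
])

```text
time: 7.05
ee_pos: [0.5717, -0.0157, 0.0847]
tcp_rot: [179.8, -0.1, 87.4]
wrist_force: [0.4, 5.2, 6.9]
opening: -0.0001
grasp_force: 3.8
```

Request:
servo_tool([
  [[0,0,0],[-0.003,0,0],0],
  [[0,0,0],[-0.003,0,0],0],
])

```text
time: 7.25
ee_pos: [0.5715, -0.0216, 0.0847]
tcp_rot: [179.8, -0.1, 87.4]
wrist_force: [-0.7, 5.4, 7.3]
opening: -0.0003
grasp_force: 3.6
```

Request:
servo_tool([
  [[0,0,0],[-0.003,0,0],0],
  [[0,0,0],[-0.003,0,0],0],
])

```text
time: 7.45
ee_pos: [0.5709, -0.0279, 0.0843]
tcp_rot: [179.9, -0.1, 87.4]
wrist_force: [0.7, -0.5, -0.0]
opening: -0.0001
grasp_force: 0.0
```

Request:
servo_tool([
  [[0,0,0],[-0.003,0,0],0],
  [[0,0,0],[-0.003,0,0],0],
  [[0,0,0],[0,0,0],0],
])

```text
time: 7.75
ee_pos: [0.5698, -0.0348, 0.083]
tcp_rot: [-180.0, 0.0, 87.4]
wrist_force: [0.5, -0.2, -0.1]
opening: -0.0
grasp_force: 0.0
```

Request:
servo_tool([
  [[0,0,0],[0,0,0.003],0],
  [[0,0,0],[0,0,0.002],0],
  [[0,0,0],[0,0,0],0],
])

```text
time: 8.05
ee_pos: [0.5697, -0.0343, 0.0777]
tcp_rot: [-179.9, 0.0, 87.4]
wrist_force: [-0.3, -0.4, 0.5]
opening: -0.0003
grasp_force: 0.0
```

The tip is inside the notch and free. Next is down to the key at about 0.075, then press.

Request:
servo_tool([
  [[0,0,0],[0,0,0.002],0],
  [[0,0,0],[0,0,0.001],0],
  [[0,0,0],[0,0,0.001],0],
  [[0,0,0],[0,0,0],0],
])

```text
time: 8.45
ee_pos: [0.57, -0.0344, 0.0746]
tcp_rot: [180.0, -0.0, 87.4]
wrist_force: [-1.3, 0.3, 4.0]
opening: 0.0001
grasp_force: 1.6
```

Request:
servo_tool([
  [[0,0,0],[0,0,0.001],0],
  [[0,0,0],[0,0,0.001],0],
  [[0,0,0],[0,0,0.001],0],
  [[0,0,0],[0,0,0],0],
])

```text
time: 8.85
ee_pos: [0.57, -0.0344, 0.0719]
tcp_rot: [180.0, -0.0, 87.4]
wrist_force: [-2.4, 0.2, 5.4]
opening: -0.0
grasp_force: 3.0
```

Request:
servo_tool([
  [[0,0,0],[0,0,0.001],0],
  [[0,0,0],[0,0,0.001],0],
  [[0,0,0],[0,0,0],0],
])

```text
time: 9.15
ee_pos: [0.57, -0.0344, 0.0699]
tcp_rot: [180.0, -0.0, 87.4]
wrist_force: [-1.3, 0.4, 5.9]
opening: -0.0002
grasp_force: 3.0
```

The key is going down at about 6 N. I'll keep pressing until it stops at about 0.068.

Request:
servo_tool([
  [[0,0,0],[0,0,0.001],0],
  [[0,0,0],[0,0,0.001],0],
  [[0,0,0],[0,0,0.001],0],
  [[0,0,0],[0,0,0],0],
])

```text
time: 9.55
ee_pos: [0.5701, -0.0344, 0.0677]
tcp_rot: [179.9, -0.0, 87.4]
wrist_force: [-5.9, 0.7, 10.7]
opening: 0.0003
grasp_force: 5.7
```

Request:
servo_tool([
  [[0,0,0],[0,0,0.001],0],
  [[0,0,0],[0,0,0.001],0],
  [[0,0,0],[0,0,0],0],
  [[0,0,0],[0,0,0],0],
])

```text
time: 9.95
ee_pos: [0.5702, -0.0344, 0.0676]
tcp_rot: [179.9, -0.0, 87.4]
wrist_force: [-10.2, 0.7, 25.4]
opening: -0.0
grasp_force: 12.3
```

The key has reached its stop: 25 N with no further travel. I'll retreat straight up and move clear.

Request:
servo_tool([
  [[0,0,0],[0,0,-0.005],0],
  [[0,0,0],[0,0,-0.015],0],
  [[0,0,0],[0,0,-0.03],0],
  [[0,0,0],[0,0,-0.04],0],
  [[0,0,0],[0,0,-0.04],0],
  [[0,0,0],[0,-0.04,0],0],
  [[0,0,0],[0,-0.045,0],0],
  [[0,0,0],[0,-0.045,0],0],
  [[0,0,0],[0,-0.045,0],0],
  [[0,0,0],[0,0,0],0],
  [[0,0,0],[0,0,0],0],
])

```text
time: 11.05
ee_pos: [0.3952, -0.0265, 0.1955]
tcp_rot: [179.8, 0.0, 87.4]
wrist_force: [0.5, 0.3, 0.4]
opening: 0.0001
grasp_force: 0.0
```

```bash
python3 - <<'E'
from h import *
p,d=camera("top");a=cv2.resize(cv2.convertScaleAbs(p[100:200,190:360,::-1],alpha=1.6),None,fx=4,fy=4)
for n in("clamp","glass_plate","pin_gauge","gauge_block"):
    print(n,[(round(x["score"],2),np.round(w(x["xyz"],"top"),3)) for x in mark_of(n,"top")[:1]])
p,d=camera("side");b=cv2.resize(p[130:250,140:310,::-1],None,fx=2.4,fy=2.4)
b=cv2.copyMakeBorder(b[:200],0,0,0,680-408,cv2.BORDER_CONSTANT)
cv2.imwrite("pics/end.png",np.vstack([a[:400],b[:200]]))
o=get_obs();print(o["time"],o["ee_pos"],o["wrist_force"])
E
```

```text
clamp [(0.74, array([0.577, 0.115, 0.087]))]
glass_plate [(0.74, array([ 0.678, -0.063,  0.051]))]
pin_gauge [(0.5, array([0.681, 0.052, 0.047]))]
gauge_block [(0.68, array([ 0.569, -0.054,  0.088]))]
11.35 [ 0.39579807 -0.02645025  0.19388685] [ 0.4478092   0.60400878 -0.84623136]
```

View pics/end.png

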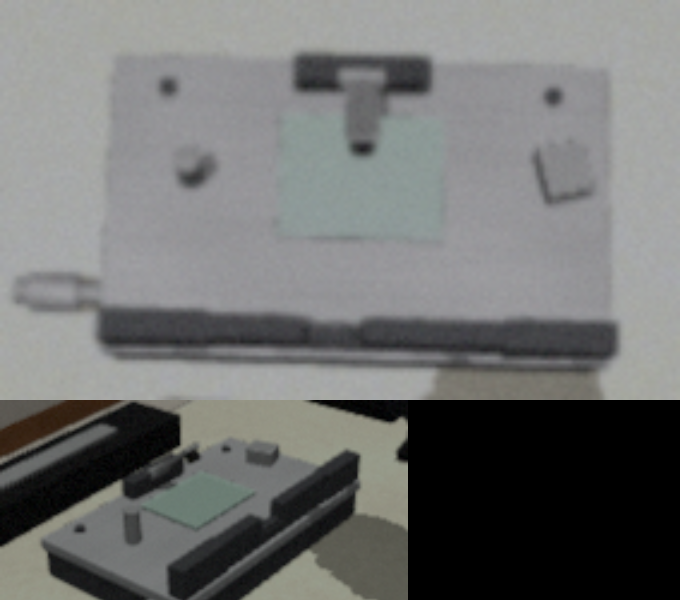

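The clamp arm is raised: it is foreshortened at (362,115) and clear of the glass in the side view. The glass, pin and gauge block are where they were, and the robot is clear.

```bash
python3 -c "from workcell import job_done; print(job_done())"
```

```text
the job is handed in; nothing more can be done
None
```

The clamp is released: I felt along the rail from the left end block, found the notch and pressed the key to its stop. The clamp arm is up off the glass, nothing else was moved, and the job is handed in at about 11 s.

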